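# Find the full soap tin by feel and hold it up

### The arm

A 6-joint arm with a two-finger parallel gripper is mounted at the origin on the work surface. World frame = base frame: x ahead of the robot, y to its left, z up, the work surface at z = 0. Lengths are in mm, angles in rad, forces in N, time in s.
With the tool pointing down it reaches from about 275 to 825 mm from the base axis. Payload 5.2 kg.
Tool frame: the origin (TCP) lies at the very end of the fingers, on their centre line; the grasp point (between the pads) lies 19 mm behind it; z points along the fingers, y is the line along which they close (so a half turn about z gives the same grasp; the last joint's range is limited). The gripper opens to 93 mm and grips with 3 to 60 N. Pads are 15 mm wide; open, the fingers measure 128 mm over their backs; the gripper's body (75 mm by 188 mm) begins 65 mm behind the grasp point.
Start: joints at [-1.504, 0.259, 1.535, -0, 1.348, -0.203], TCP at [146.617, -530.102, 218.653] pointing down, gripper open.
Joint ranges: [-3.14, 3.14], [-0.91, 2.08], [0.19, 2.58], [-1.22, 4.36], [0.22, 2.71], [-3.12, 3.12]. Speed limits (rad/s): [2.57, 2.57, 3.14, 3.14, 3.14, 3.14].

### API

Orientations are given as [roll, pitch, yaw] about the fixed x, y, z axes, in that order (R = Rz(yaw) Ry(pitch) Rx(roll)).
In Python, from bench import robot gives the robot as it stands. The module is installed in compiled form; this text tells all that it offers. Calls block until the motion is done:
- robot.move_ptp(position, orientation): joint-space move of the TCP to a pose.
- robot.move_linear(position, ori=None, speed=150, f_stop=None): straight line of the TCP; ori=None keeps the orientation; speed is the mean speed in mm/s. With f_stop (N) it stops when the force on the tool has changed by that much, and returns True; else False.
- robot.move_j(angles): joint-space move.
- robot.move_gripper(opening): opening from 0.0 (shut) to 1.0 (fully open); the grip force is fixed at half the most; returns when the fingers have stopped.
- robot.sleep(seconds).
- robot.inverse_kinematics(position, orientation): joint angles nearest the present ones, or None.
- robot.get_image(name): name is "scene" or "top" or "wrist"; returns a dict with "img" (400x640x3 uint8, blue, green, red), "fovy" (degrees; the focal length in pixels is half the picture's height over the tangent of half this angle, whatever the lens; pixels are square), "cx", "cy" (the principal point, pixels), "eye" and "orientation" of the camera in the world. Camera axes: x right, y down, z forward; pixel columns grow to the right and rows downward; lengths in mm; the calibration is good to about 2 mm. A picture is of the moment at which its call begins. There is no depth.
A pose or a line that the arm cannot do raises robot.MotionError and nothing moves.
- robot.hand_in(): hands the job in; it is judged then, once.
Readings, each from a call of its own:
- robot.current_t(): time.
- robot.current_qpos(): joint angles.
- robot.current_joint_vel(): joint speeds.
- robot.current_joint_efforts(): joint torques, N m.
- robot.current_tcp_pos(): TCP position.
- robot.current_eef_rot(): TCP orientation.
- robot.current_contact_force(): force on the tool from outside, world axes, zero at the start.
- robot.current_ft_torque(): the same for the moment, N m.
- robot.current_gripper_width(): opening from 0.0 (shut) to 1.0 (fully open).
- robot.current_finger_force(): force on a finger pad.
Only numpy, scipy, OpenCV 4.12 (cv2) and the standard library are available. Lean on these libraries where they do the work, as an engineer would, in place of code of your own. Each camera call takes 0.05 s, during which the arm holds its last target. There are 200 camera calls.

### The job

Three identical closed soap tins stand in a row on the low wooden board in the cleaning cabinet, and only one is still full. Going from the robot's left to its right, heft each tin in turn: lift it clear of the board by about 5 cm and set it back upright on the board, never dropping or tipping it; then finish with the heaviest tin held up in the gripper, still and upright, a good 12 cm or more above the board (if the last tin is the heaviest it need not be set down first), with the other two standing on the board. The program ends while holding the tin; leave everything else in the cabinet where it is.

Things in the scene. Friction and masses are not known exactly. Their poses are not given: they have to be found in the camera images.
- board: fixed low wooden board, 170 mm (its x) x 440 mm (its y) x 18 mm high, lying on the work surface; origin at the centre of its underside, so its top is 18 above its origin. The tins stand on it in a row along its y, about 150 mm apart
- tin_left: left one, seen from the robot (left = the board's +y), of three identical closed stiff tins (blue, white band, aluminium lid), 56 x 56 x 100 mm high, straight-sided; origin under its centre, x and y square to its sides. Weighs 0.2 to 0.8 kg with its hidden contents (a soap block with 5 mm sideways play); the heaviest, any of the three, is drawn anew each time and weighs 0.25 kg or more above the others
- tin_middle: middle one, seen from the robot (left = the board's +y), of three identical closed stiff tins (blue, white band, aluminium lid), 56 x 56 x 100 mm high, straight-sided; origin under its centre, x and y square to its sides. Weighs 0.2 to 0.8 kg with its hidden contents (a soap block with 5 mm sideways play); the heaviest, any of the three, is drawn anew each time and weighs 0.25 kg or more above the others
- tin_right: right one, seen from the robot (left = the board's +y), of three identical closed stiff tins (blue, white band, aluminium lid), 56 x 56 x 100 mm high, straight-sided; origin under its centre, x and y square to its sides. Weighs 0.2 to 0.8 kg with its hidden contents (a soap block with 5 mm sideways play); the heaviest, any of the three, is drawn anew each time and weighs 0.25 kg or more above the others
- spray_bottle: loose amber glass spray bottle with black trigger head, 72 diameter, 200 high; origin under its centre; to be left alone
- scrub_brush: loose green scrub brush lying bristles down, 150 x 52 x 75 high; origin under its centre; to be left alone
- squeegee: loose squeegee lying flat, steel frame 250 wide, handle 120 long along its -x, 25 high; origin under the blade's centre; to be left alone
- scoop: loose orange measuring scoop, cup 64 diameter and 45 high, flat handle along its -x to 119 from the centre; origin under the cup; to be left alone
- soap_bottle: loose yellow plastic bottle, 60 diameter, 170 high; origin under its centre; to be left alone

How it is judged (in metres and radians):
On the way, in this order (a step that is already met when the one before it is completed fails the run):
1. the left tin is held in the gripper clear of the board (2 cm or more) while the other two stand on it (z of tin_left in the frame of board above 0.038 m and contact force between the fingers and tin_left above 0.5 N and z of each of tin_middle, tin_right in the frame of board below 0.028 m), for 0.3 s.
2. the middle tin is held in the gripper clear of the board (2 cm or more) while the other two stand on it (z of tin_middle in the frame of board above 0.038 m and contact force between the fingers and tin_middle above 0.5 N and z of each of tin_left, tin_right in the frame of board below 0.028 m), for 0.3 s.
3. the right tin is held in the gripper clear of the board (2 cm or more) while the other two stand on it (z of tin_right in the frame of board above 0.038 m and contact force between the fingers and tin_right above 0.5 N and z of each of tin_left, tin_middle in the frame of board below 0.028 m), for 0.3 s.
At the end, for the whole second after the job is handed in: the heaviest tin is held by the fingers, underside over 80 mm above the board's top, within 15 degrees of upright, under 50 mm/s, touching nothing else; the two lighter tins stand upright at rest on the board, untouched, each pressing on it with 1 to 5 N (the heaviest would press over 6 N) (((z of tin_left in the frame of board above 0.098 m and angle between tin_left's own z axis and vertical below 0.26 rad and linear speed of tin_left below 0.05 m/s and contact force between the fingers and tin_left above 0.5 N and contact force between tin_left and board below 0.1 N and contact force between each of tin_left, the fingers and tin_middle below 0.1 N and contact force between each of tin_left, the fingers and tin_right below 0.1 N and contact force between tin_left and spray_bottle below 0.1 N and contact force between tin_left and scrub_brush below 0.1 N and contact force between tin_left and squeegee below 0.1 N and contact force between tin_left and scoop below 0.1 N and contact force between tin_left and soap_bottle below 0.1 N and contact force between tin_middle and board between 1 and 5 N and angle between each of tin_middle, tin_right's own z axis and vertical below 0.1 rad and linear speed of each of tin_middle, tin_right below 0.03 m/s and z of each of tin_middle, tin_right in the frame of board below 0.024 m and contact force between tin_right and board between 1 and 5 N) or (z of tin_middle in the frame of board above 0.098 m and angle between tin_middle's own z axis and vertical below 0.26 rad and linear speed of tin_middle below 0.05 m/s and contact force between the fingers and tin_middle above 0.5 N and contact force between tin_middle and board below 0.1 N and contact force between each of tin_middle, the fingers and tin_left below 0.1 N and contact force between each of tin_middle, the fingers and tin_right below 0.1 N and contact force between tin_middle and spray_bottle below 0.1 N and contact force between tin_middle and scrub_brush below 0.1 N and contact force between tin_middle and squeegee below 0.1 N and contact force between tin_middle and scoop below 0.1 N and contact force between tin_middle and soap_bottle below 0.1 N and contact force between tin_left and board between 1 and 5 N and angle between each of tin_left, tin_right's own z axis and vertical below 0.1 rad and linear speed of each of tin_left, tin_right below 0.03 m/s and z of each of tin_left, tin_right in the frame of board below 0.024 m and contact force between tin_right and board between 1 and 5 N) or (z of tin_right in the frame of board above 0.098 m and angle between tin_right's own z axis and vertical below 0.26 rad and linear speed of tin_right below 0.05 m/s and contact force between the fingers and tin_right above 0.5 N and contact force between tin_right and board below 0.1 N and contact force between each of tin_right, the fingers and tin_left below 0.1 N and contact force between each of tin_right, the fingers and tin_middle below 0.1 N and contact force between tin_right and spray_bottle below 0.1 N and contact force between tin_right and scrub_brush below 0.1 N and contact force between tin_right and squeegee below 0.1 N and contact force between tin_right and scoop below 0.1 N and contact force between tin_right and soap_bottle below 0.1 N and contact force between tin_left and board between 1 and 5 N and angle between each of tin_left, tin_middle's own z axis and vertical below 0.1 rad and linear speed of each of tin_left, tin_middle below 0.03 m/s and z of each of tin_left, tin_middle in the frame of board below 0.024 m and contact force between tin_middle and board between 1 and 5 N))); the arm keeps its last pose, push and grip.
It fails at once if a tin is tipped by more than 35 degrees (angle between any of tin_left, tin_middle, tin_right's own z axis and vertical above 0.61 rad).
It fails at once if a tin is dropped: over 12 mm above the board with no finger on it ((z of tin_left in the frame of board above 0.03 m and contact force between the fingers and tin_left below 0.01 N) or (z of tin_middle in the frame of board above 0.03 m and contact force between the fingers and tin_middle below 0.01 N) or (z of tin_right in the frame of board above 0.03 m and contact force between the fingers and tin_right below 0.01 N)).
It fails at once if another object in the cabinet is moved by more than 30 mm (distance of any of spray_bottle, scrub_brush, squeegee, scoop, soap_bottle from where it was at the start of the episode above 0.03 m).
It also fails if it takes over 72 s, if anything falls off the work surface, if the arm or the gripper's body presses on something with over 40 N, if the wrist force passes 120 N, or if a joint passes its speed limit or range.

## Working session

There is one attempt and no reset: what is moved stays moved. The work goes in short steps, each a Python script; the robot and the scene stay as the last script left them, time stands still between calls to the robot, and variables do not carry over. Pictures are saved under pics/ and viewed, at most 10 in all, crops included, and the job is handed in when it is done.

```bash
mkdir -p pics
python3 - <<'E'
from bench import robot
import cv2
for n in("scene","top"):
    d=robot.get_image(n); cv2.imwrite(f"pics/{n}0.png",d["img"])
    print(n,{k:v for k,v in d.items() if k!="img"})
print(robot.current_t(),robot.current_eef_rot(),robot.current_contact_force())
E
```

```text
scene {'fovy': 52.29157337996794, 'cx': 318.0269477532388, 'cy': 196.34101566139944, 'eye': array([1427.53331547,  678.81195648, 1032.99369576]), 'orientation': array([-2.29138637,  0.0212211 ,  2.23753344])}
top {'fovy': 56.957069858471485, 'cx': 318.03360934792545, 'cy': 191.25158990040273, 'eye': array([ 415.19367051,  -21.95677619, 1153.95240379]), 'orientation': array([-2.97491429,  0.02570162, -1.59068113])}
0.1 [-3.14006905e+00 -3.05878955e-04  2.69831766e-01] [-0.03806152  0.08028698  0.09552782]
```

View pics/scene0.png

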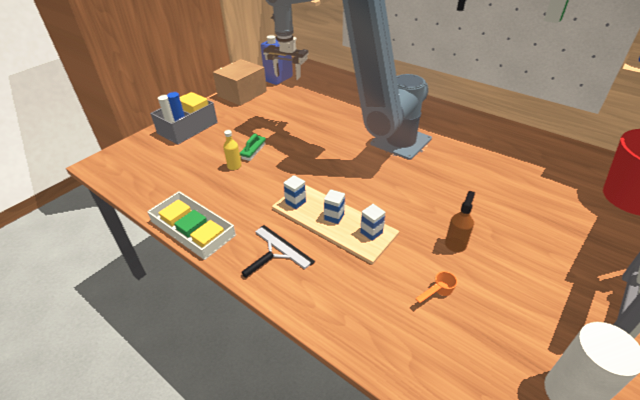

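View pics/top0.png

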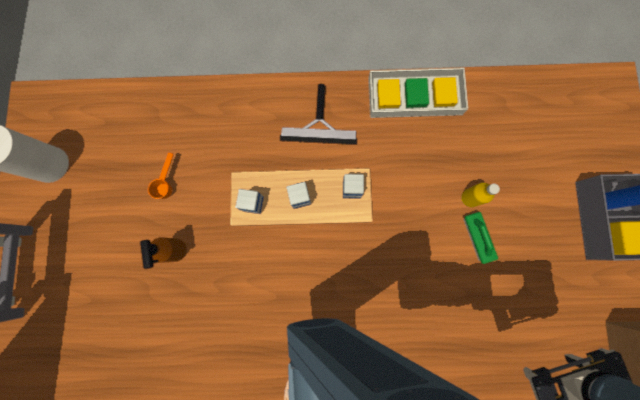

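Top view: tins' lids at about (250,201), (300,195), (354,185) px, slightly rotated, on the board at (232–371, 170–225). No obstacles stand near. I'll take a rough estimate, then wrist views.

```bash
cat > h.py <<'E'
from bench import robot
import cv2, numpy as np
from scipy.spatial.transform import Rotation as R
def rays(d,px):
    f=200/np.tan(np.radians(d["fovy"]/2)); px=np.atleast_2d(px).astype(float)
    v=np.c_[(px-[d["cx"],d["cy"]])/f,np.ones(len(px))]
    return v@R.from_euler("xyz",d["orientation"]).as_matrix().T
def plane(d,px,z):
    v=rays(d,px); return d["eye"]+v*((z-d["eye"][2])/v[:,2])[:,None]
def tri(d1,p1,d2,p2):
    A=np.zeros((3,3));b=np.zeros(3)
    for d,p in((d1,p1),(d2,p2)):
        v=rays(d,p)[0];v/=np.linalg.norm(v);M=np.eye(3)-np.outer(v,v);A+=M;b+=M@d["eye"]
    return np.linalg.solve(A,b)
def down(yaw): return [np.pi,0,yaw]
def lids(d,smax=60,vmin=120,amin=150):
    m=cv2.inRange(cv2.cvtColor(d["img"],cv2.COLOR_BGR2HSV),(0,0,vmin),(180,smax,255))
    cs=[c for c in cv2.findContours(m,cv2.RETR_EXTERNAL,cv2.CHAIN_APPROX_NONE)[0] if cv2.contourArea(c)>amin]
    return m,[cv2.minAreaRect(c) for c in cs]
E
python3 - <<'E'
from h import *
d=robot.get_image("top")
m,rs=lids(d)
for r in rs:
    if 220<r[0][0]<380 and 160<r[0][1]<230: print(np.round(r[0]),np.round(r[1]),r[2],plane(d,r[0],118).round(1))
print(plane(d,[[232,173],[370,169],[372,222],[231,225]],18).round())
print(robot.current_qpos().round(2))
robot.move_ptp([430,-20,420],down(0)); 
d1=robot.get_image("wrist"); cv2.imwrite("pics/w1.png",d1["img"]); print(d1["eye"],d1["orientation"],robot.current_t())
E
```

```text
[246. 200.] [19. 21.] 10.30484676361084 [[570.4 206.2 118. ]]
[298. 193.] [19. 19.] 75.96376037597656 [[586.6  59.2 118. ]]
[353. 184.] [19. 20.] 90.0 [[610. -99. 118.]]
[[ 672.  275.   18.]
 [ 674. -161.   18.]
 [ 507. -160.   18.]
 [ 507.  275.   18.]]
[-1.5   0.26  1.54 -0.    1.35 -0.2 ]
[503.87094646 -20.96257792 585.73336507] [ 2.86836737e+00  1.05717425e-03 -1.57252334e+00] 2.4083
```

View pics/w1.png

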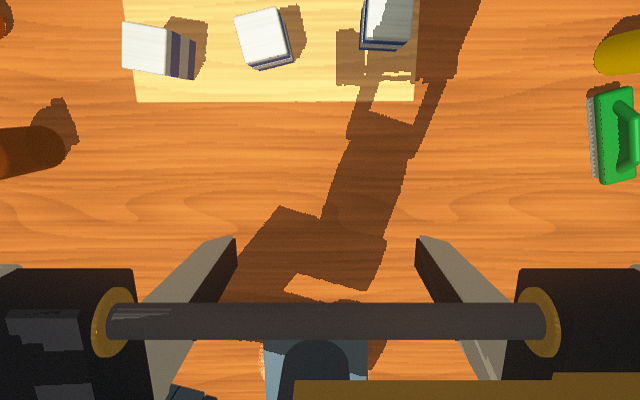

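Wrist view: three white lids near (147,47), (262,38), (387,25) px; the robot's own shadow falls near the right tin, and the view is otherwise clear. Next, two closer wrist views for triangulation.

Run:
```python
from h import *
V=[]
for i,(x,y) in enumerate([(510,100),(510,10)]):
    robot.move_ptp([x,y,330],down(0)); robot.sleep(.2)
    d=robot.get_image("wrist"); V.append(d)
    m,_=lids(d,60,100); m=cv2.morphologyEx(m,cv2.MORPH_OPEN,np.ones((5,5)))
    cs=[c for c in cv2.findContours(m,0,cv2.CHAIN_APPROX_NONE)[0] if cv2.contourArea(c)>600]
    for c in cs:
        w=plane(d,c[:,0],118)[:,:2].astype(np.float32)
        (cc,s,a)=cv2.minAreaRect(w)
        if max(s)<110 and c[:,0,1].max()<260: print(i,np.round(cv2.boundingRect(c)),np.round(cc,1),np.round(s,1),round(a,1))
    np.save(f"pics/w{i}.npy",d,allow_pickle=True)
cv2.imwrite("pics/w23.png",cv2.resize(np.vstack([v["img"][:270] for v in V]),None,fx=1,fy=1))
print(robot.current_t())
```

```text
0 [197  87  55  59] [571.2 207.2] [55.2 55.7] 80.4
0 [331  71  59  62] [585.6  61.3] [54.8 55.2] 13.2
0 [481  49  65  59] [608.3 -96. ] [60.3 56.4] 87.1
1 [116  86  55  59] [571.1 205.5] [57.  55.9] 80.8
1 [248  70  59  62] [585.8  60.2] [55.  55.7] 13.1
1 [401  49  61  58] [609.1 -97.8] [57.3 54.9] 87.0
4.075
```

View pics/w23.png

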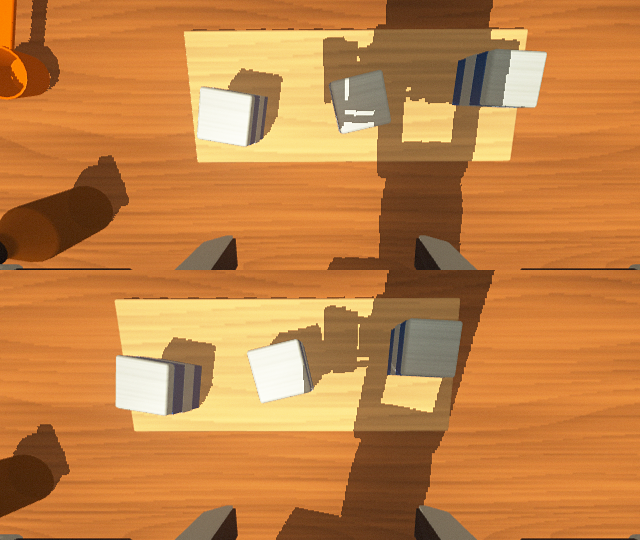

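The two views give clean lid rectangles of about 56 mm: left (571,206), middle (586,61), right (609,-97). I'll triangulate the heights from them, then heft the left tin.

```bash
cat >> h.py <<'E'
T={"L":(571.2,206.4,np.radians(-9.4)),"M":(585.7,60.6,np.radians(13.1)),"R":(608.7,-97.3,np.radians(-3))}
ZG=64.
def grasp(k):
    x,y,a=T[k]
    robot.move_gripper(1.0)
    robot.move_ptp([x,y,190],down(a)); robot.sleep(.2)
    f0=np.mean([robot.current_contact_force() for _ in range(5)],0)
    if robot.move_linear([x,y,ZG],speed=120,f_stop=8): raise SystemExit("touched on descent")
    robot.move_gripper(0.0)
    print(k,"width mm",93*robot.current_gripper_width(),"finger",robot.current_finger_force())
    return f0
def lift(k,h,f0):
    x,y,a=T[k]
    robot.move_linear([x,y,ZG+h],speed=50); robot.sleep(.5)
    F=[]
    for _ in range(6): F.append(robot.current_contact_force()); robot.sleep(.05)
    print(k,"force change",(np.mean(F,0)-f0).round(2),"width",93*robot.current_gripper_width(),"t",robot.current_t())
def setdown(k):
    x,y,a=T[k]
    robot.move_linear([x,y,ZG+6],speed=60)
    s=robot.move_linear([x,y,ZG-2],speed=10,f_stop=2.5)
    print("touch",s,robot.current_tcp_pos().round(1),robot.current_contact_force().round(2))
    robot.move_gripper(1.0)
    robot.move_linear([x,y,190],speed=150)
    print("t",robot.current_t())
E
python3 - <<'E'
from h import *
d=[np.load(f"pics/w{i}.npy",allow_pickle=True).item() for i in(0,1)]
# lid centres: project plane rect centres back -> triangulate via rays through plane points
P=[[(571.2,207.2),(585.6,61.3),(608.3,-96)],[(571.1,205.5),(585.8,60.2),(609.1,-97.8)]]
for k in range(3):
    A=np.zeros((3,3));b=np.zeros(3)
    for i in(0,1):
        v=np.r_[P[i][k],118]-d[i]["eye"];v/=np.linalg.norm(v);M=np.eye(3)-np.outer(v,v);A+=M;b+=M@d[i]["eye"]
    print("lid",np.linalg.solve(A,b).round(1))
# board corners: from colour mask
for px in [((185,31),(115,29)),((198,161),(135,161))]:
    print("board corner",tri(d[0],px[0],d[1],px[1]).round(1))
f0=grasp("L"); lift("L",50,f0)
w=robot.get_image("scene");cv2.imwrite("pics/s1.png",w["img"][130:290,220:460].repeat(3,0).repeat(3,1))
E
```

```text
lid [570.9 209.3 110.6]
lid [585.7  60.8 113.2]
lid [ 609.2 -100.   110.1]
board corner [673.4 275.7  21.1]
board corner [506.6 277.5  17. ]
L width mm 55.72497393180932 finger 29.97723676264286
L force change [ 0.12 -0.12 -3.13] width 55.815828385500126 t 9.3
```

View pics/s1.png

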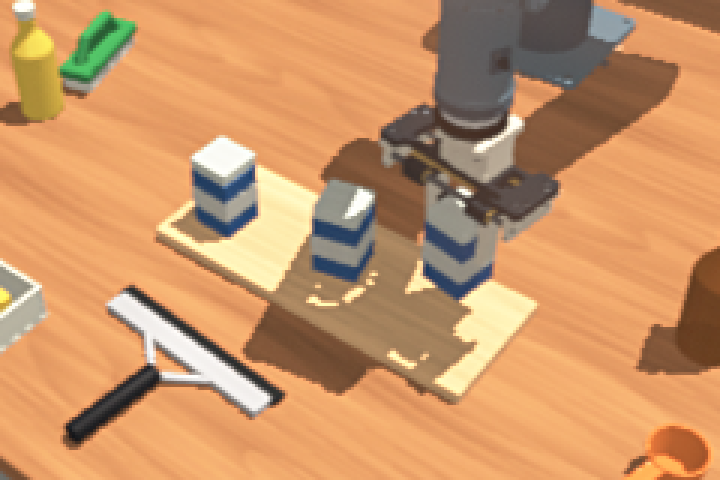

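The left tin is held upright and clear at 50 mm, around (455,235) in the crop, and the other two are standing undisturbed. It weighs 3.1 N, about 0.32 kg. I'll set it down and heft the middle tin.

Run:
```python
from h import *
setdown("L")
f0=grasp("M"); lift("M",50,f0)
w=robot.get_image("scene");cv2.imwrite("pics/s2.png",w["img"][130:290,220:460].repeat(3,0).repeat(3,1))
```

```text
touch True [571.2 206.5  64.1] [-0.28  0.88  4.97]
t 12.6167
M width mm 55.93052557849536 finger 29.99842643737793
M force change [ 1.12 -0.42 -6.19] width 56.234329544280136 t 17.5167
```

View pics/s2.png

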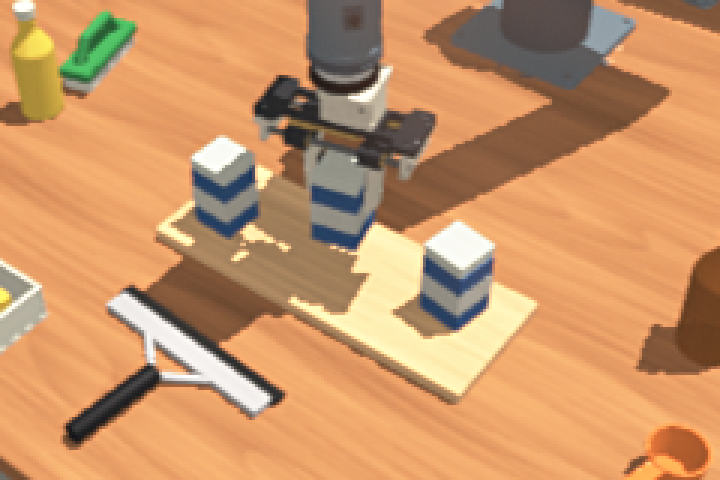

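The middle tin is held upright, and the left tin (457,275) is standing on the board again. The middle weighs about 6.2 N, so it's probably the heaviest. I still need to heft the right one.

Run:
```python
from h import *
setdown("M")
f0=grasp("R"); lift("R",50,f0)
w=robot.get_image("scene");cv2.imwrite("pics/s3.png",w["img"][130:290,220:460].repeat(3,0).repeat(3,1))
```

```text
touch True [585.8  60.6  64.1] [0.52 0.78 6.25]
t 20.8417
R width mm 55.805657631298395 finger 29.992055743932724
R force change [ 0.7  -0.3  -1.86] width 55.85482686670739 t 25.7667
```

View pics/s3.png

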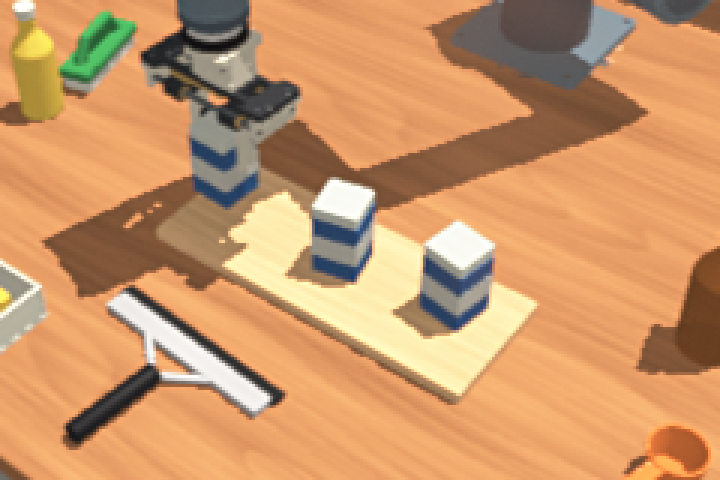

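The right tin is held upright with the others standing. It weighs only about 1.9 N, so the middle tin is the heaviest. I'll set the right one back and raise the middle tin by 130 mm.

Run:
```python
from h import *
setdown("R")
f0=grasp("M"); lift("M",130,f0); robot.sleep(.5)
w=robot.get_image("scene");cv2.imwrite("pics/s4.png",w["img"][100:260,220:460].repeat(3,0).repeat(3,1))
```

```text
touch True [608.7 -97.4  64.1] [-0.05 -0.99  4.48]
t 29.0833
M width mm 56.00721736701104 finger 29.99950423836708
M force change [ 0.23  1.31 -5.75] width 55.4676451668803 t 35.6083
```

View pics/s4.png

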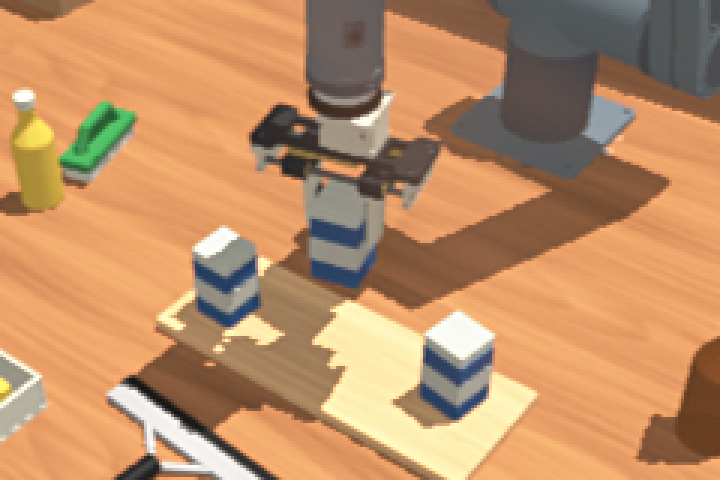

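The middle tin is held upright and well clear (underside at about (340,285) in a crop shifted by 90 px), about 130 mm up. The left and right tins are standing on the board, so I'm handing in.

Run:
```python
from h import *
print(robot.current_tcp_pos().round(1),robot.current_t()); print(robot.hand_in())
```

```text
[585.7  60.6 194. ] 36.1583
the job is handed in; nothing more can be done
None
```

I hefted the tins left to right (about 3.1, 6.2 and 1.9 N), so the middle one is heaviest; I handed in at 36 s of the 72 s allowed with it held upright about 13 cm above the board and the other two standing on it, but the hand-in call returned no verdict.

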